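Hold a collar on the turntable spindle's flat

TASK

Grip the bare spindle of the finds turntable, feel for its flat, and turn it until the flat squarely faces the raised index rib on the foot. Then take only the top collar plate from the stack and lower it over the spindle, bore flat on spindle flat with its thumb screw above the rib, and keep holding it level part-way down the flat, the whole plate between the shoulder below and the spindle's top end and touching neither the shoulder nor the foot: the job finishes while you are holding it there, not let go. Leave the other two collars in their stack and the vial, brass weight and eraser where they are.

Things in the scene. Friction and masses are not known exactly. Their poses are not given: they have to be found in the camera images.
- foot: Fixed grey round turntable foot, 80 mm across, 22 mm high, on the worktop; dark bearing boss 42 mm across, top at 34 mm, carries the spindle. Origin: centre of underside, on the spindle axis; z up. An aluminium index rib (5 mm wide, top at 27 mm) runs from 24 to 60 mm from the axis along the foot's own -x, on a nose.
- spindle (a joint): Angle of the upright steel spindle, rad: 0 = its flat squarely faces the rib (foot's own -x), positive = counter-clockwise from above; range -2.2 to 2.2, starts at 0.5 to 1.4. Friction about 0.06 N m: stays where left. Shaft 20 mm in diameter, one flat along its whole length 4 mm from the axis: 14 mm when gripped square across the flat, 20 mm across the round.
- spindle_tip (a point): Centre of the spindle's top end, 84 mm above the worktop, on the axis; its own -x points out of the flat. The D-shaped shaft runs from the top end 40 mm down to a round shoulder (30 mm across, top 44 mm above the worktop, 9 mm high). The topmost 3 mm taper in.
- collar_top: Top of a stack of three alike aluminium collar plates lying flat: 66 (x) by 44 (y) by 10 mm thick, about 70 g. Origin: on the bore axis at the plate's centre, at its underside; z up. D-shaped through bore, radius 11.2 mm, its flat 5.2 mm from the axis towards -x: fits the spindle with 1.2 mm clearance, flat on flat only. Thumb screw on the -x edge. Grip across the 44 mm.
- screw_tip (a point): Outer end of the top collar's steel thumb screw (8 mm thick), which stands out of the middle of the plate's -x edge: 45 mm from the bore axis along the collar's own -x, half-way up its thickness.
- collar_mid: Second collar plate of the stack, same shape, directly under the top one, out of line with it by at most about 3 mm and 0.1 rad. Origin as for the top one. Stays in the stack.
- collar_low: Lowest collar plate of the stack, same shape, lying on a fixed cork pad 100 x 80 x 4 mm. Origin as for the top one. Stays in the stack.
- vial_spare: Bystander: loose specimen vial standing upright, 20 mm across, 51 mm high, blue cap; origin centre of its underside.
- weight: Bystander: loose small brass balance weight, 22 mm across, 22 mm high, with a knob; origin centre of its underside.
- eraser: Bystander: loose eraser, 20 x 42 x 12 mm, lying flat near the front edge; origin centre of its underside.
Not all that is in view belongs to the job. Several things have the shape of the foot; the one meant has the colours described above.

How it is judged:
By the outcome, as a careful person would: the job done as asked, in the order asked, and still so for the second after the job is handed in, while the arm keeps its last pose, push and grip.
It also fails if it takes over 64 s, if anything falls off the work surface, if the arm or the gripper's body presses on something with over 40 N, if the wrist force passes 120 N, or if a joint passes its speed limit or range.

ROBOT

A 6-joint arm with a two-finger parallel gripper is mounted at the origin on a cart in front of the work surface, level with it; the furniture and walls round the work are solid. World frame = base frame: x ahead of the robot, y to its left, z up, the work surface at z = 0. Lengths are in m, angles in degrees, forces in N, time in s.
With the tool pointing down it reaches from about 0.4 to 0.825 m from the base axis. Payload 7 kg.
Tool frame: the origin (TCP) lies at the centre of the arm's flange, where the gripper is bolted on; the fingertips stand 178 mm ahead of it and the grasp point (between the pads) lies 159 mm ahead of it (tip_reach is the distance from the TCP to the fingertips, in m); z points along the fingers, y is the line along which they close (so a half turn about z gives the same grasp; the last joint's range is limited). The gripper opens to 88 mm and grips with 3 to 60 N. Pads are 19 mm wide; open, the fingers measure 130 mm over their backs; the gripper's body (78 mm by 193 mm) begins 47 mm behind the grasp point.
Start: joints at [16.507, 20.546, 0.682, 0, -70.136, -16.507], TCP at [0.675, -0, 0.405] pointing down, gripper open.
Joint ranges: [-176.03, 176.03], [-82.01, 121.73], [-58.28, 71.71], [-173.87, 95.51], [-174.79, -0.11], [-173.66, 173.66]. Speed limits (degrees/s): [136.94, 136.94, 172.46, 180, 180, 180].

INTERFACE

Orientations are given as [roll, pitch, yaw] about the fixed x, y, z axes, in that order (R = Rz(yaw) Ry(pitch) Rx(roll)).
In Python, from plant import * gives the robot as it stands.
- The arm moves only by the shell command python3 -m handwheel 'ROWS'. ROWS is JSON, a list of rows, each a list of 7 numbers: the opening, from -1 (shut) to 1 (fully open), then the shift along the tool's x, y, z as a fraction of full scale, then the turn, a rotation vector about the tool's x, y, z as a fraction of full scale. A call has 1 to 5 rows; each row shifts and turns the commanded pose from where the row before left it, along the tool's axes as they then stand; what a row does not reach is not made up. Full scale, the value 1, is 0.025 m for a shift and 6 degrees for a turn. A row lasts 1/8 s, in which the tool goes at most 62.5 mm and 10.7 degrees, less where a joint would pass 70% of its speed; a pose out of reach is approached as far as the arm can. A call with a number of a shift or a turn outside -1 to 1 is refused whole. A call with a gripper value outside its range is refused whole. The fingers move at their own pace and stop on an object; the grip force is fixed at half the most. Time passes only in rows, so rows that do not move let the fingers close. It gives the time, the measured TCP pose, the force, the opening and the grip force at its end, in the units of the state.
- get_obs(): the state, without advancing time (a new reading comes with each control period).
- snapshot(name): name is "scene" or "side" or "wrist"; returns a dict with "color" (480x640x3 uint8, red, green, blue), "fx", "fy", "cx", "cy" (pixels), "R" (3x3) and "t" (3): a world point X has camera coordinates R X + t; the wrist camera has in their place "tool_from_camera" (4x4, takes a point from camera to tool coordinates, whose origin is the TCP and whose axes are the flange's). Camera axes: x right, y down, z forward; pixel columns grow to the right and rows downward; lengths in m; the calibration is good to about 2 mm. A picture is of the moment at which its call begins: read the wrist's pose just before it. There is no depth.
- close_job(): hands the job in; it is judged then, once.
The state is a dict: "clock": time; "joint_pos": joint angles; "qvel": joint speeds; "tau": joint torques, N m; "tool_pos": TCP position; "orientation": TCP orientation; "force": force on the tool from outside, world axes, zero at the start; "moment": the same for the moment, N m; "opening": finger opening in m; "gripper_force": force on a finger pad.
Only numpy, scipy, OpenCV 4.12 (cv2) and the standard library are available. Lean on these libraries where they do the work, as an engineer would, in place of code of your own. Each camera call takes 0.05 s, during which the arm holds its last target. There are 200 camera calls.

## Working session

There is one attempt and no reset: what is moved stays moved. The work goes in short steps, Python scripts to look and compute and a shell command to move; the robot and the scene stay as the last step left them, time stands still between calls to the robot, and variables do not carry over. Pictures are saved under pics/ and viewed, at most 10 in all, crops included, and the job is handed in when it is done.

```bash
ls; mkdir -p pics; python3 - <<'E'
from plant import *
import cv2,numpy as np
print(get_obs())
a=[]
for n in ("scene","side","wrist"):
    s=snapshot(n); cv2.imwrite(f"pics/{n}0.png",s["color"][:,:,::-1])
    print(n,{k:np.round(v,4).tolist() for k,v in s.items() if k!="color"})
E
```

```text
pics
{'clock': 0.0, 'joint_pos': array([ 1.65055305e+01,  2.05921084e+01,  6.33014332e-01, -1.96455655e-02,
       -7.01356002e+01, -1.65072831e+01]), 'qvel': array([ 0.06035405, -0.01157776, -0.11275863,  0.04883273, -0.02880208,
       -0.00143604]), 'tau': array([-8.00930356e-04, -5.82726967e+01,  2.93058443e+01,  6.99745238e+00,
        6.93249181e-03, -2.06530804e-04]), 'tool_pos': array([ 6.74804597e-01, -1.89809339e-05,  4.03710560e-01]), 'orientation': array([ 1.79903961e+02, -9.20193719e-03, -9.00084356e+01]), 'force': array([-0.62311371,  0.21206381, -0.65718681]), 'moment': array([-0.04577146,  0.00896039, -0.00872925]), 'gripper_force': 0.0, 'opening': 0.08731554609931161}
scene {'fx': 488.179, 'fy': 488.179, 'cx': 315.6897, 'cy': 239.2764, 'R': [[0.5479, -0.8365, -0.0116], [-0.4455, -0.28, -0.8504], [0.7081, 0.4711, -0.526]], 't': [-0.3754, 0.2906, 0.5566]}
side {'fx': 581.4798, 'fy': 581.4798, 'cx': 321.5111, 'cy': 238.0578, 'R': [[0.9992, 0.0297, 0.0262], [0.0354, -0.3734, -0.927], [-0.0178, 0.9272, -0.3741]], 't': [-0.5557, 0.0126, 1.2355]}
wrist {'fx': 335.2134, 'fy': 335.2134, 'cx': 322.5764, 'cy': 236.3612, 'tool_from_camera': [[0.0006, -0.9565, -0.2919, 0.0784], [1.0, 0.0003, 0.0013, 0.0003], [-0.0012, -0.2919, 0.9565, 0.019], [0.0, 0.0, 0.0, 1.0]]}
```

View pics/scene0.png

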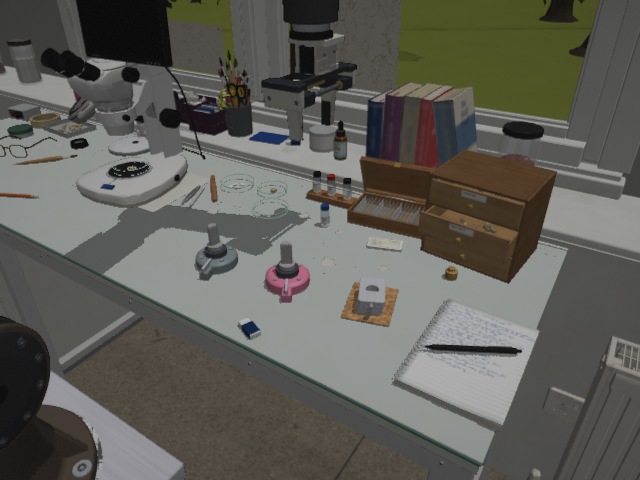

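View pics/wrist0.png

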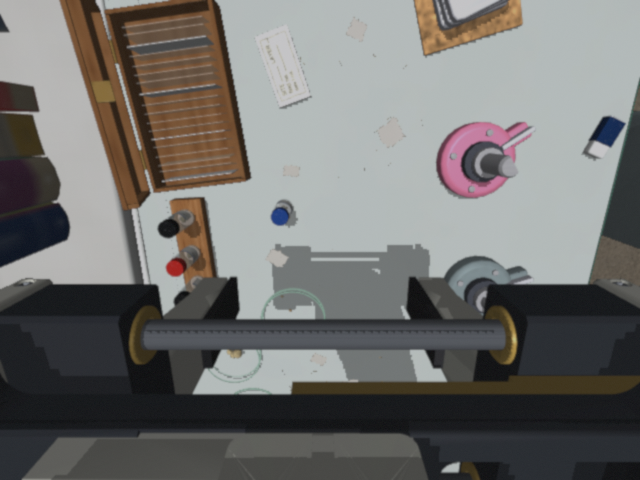

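The scene picture has two foot-shaped candidates: a grey one at about (217,257) and a pink one at about (288,278). The grey foot with the aluminium rib fits the text. The stack on cork is at (371,292), the eraser at (250,327), the vial at (325,215) and the weight at (451,273). I'll confirm with one enlarged crop that combines the scene and side views.

```bash
python3 - <<'E'
import cv2,numpy as np
a=cv2.imread("pics/scene0.png"); b=cv2.imread("pics/side0.png")
c=cv2.resize(a[215:340,180:420],None,fx=3,fy=3,interpolation=cv2.INTER_CUBIC)[:,:720]
c=cv2.resize(c,(400,208)) if 0 else c
d=cv2.resize(b,(320,240))
o=np.zeros((600,800,3),np.uint8); o[:375,:720]=c; o[375:,:300]=cv2.resize(b,(300,225))
cv2.imwrite("pics/crop1.png",o)
E
```

```text
(no output)
```

View pics/crop1.png

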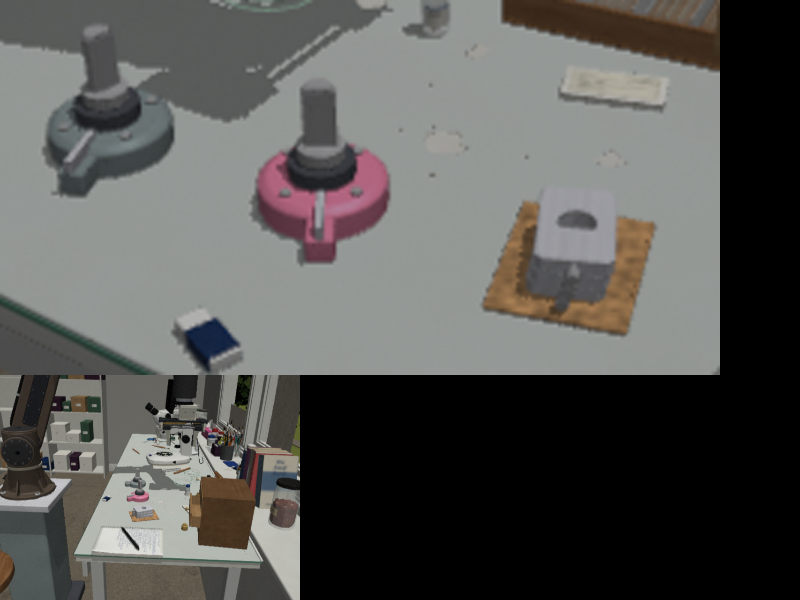

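View pics/side0.png

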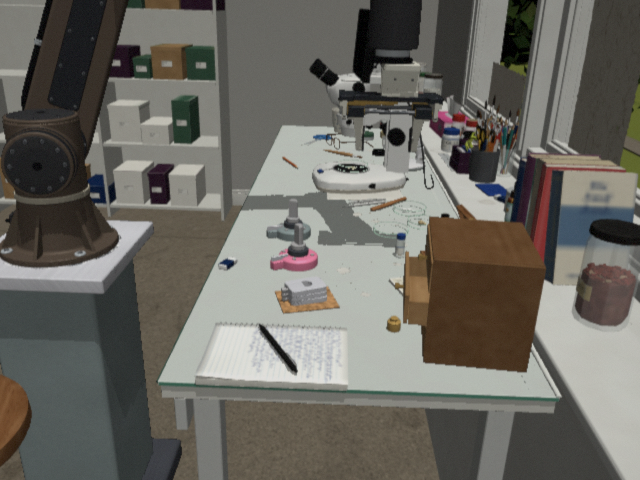

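The enlarged crop confirms it: the grey foot's tip is at scene (212,225) and side (293,201), with the rib running (212,259) to (203,271). The stack's bore is at scene (372,288), with the screw towards the robot. Next step is to triangulate.

```bash
cat > h.py <<'E'
import numpy as np, cv2
from plant import *
from scipy.spatial.transform import Rotation as Ro
def ray(s,uv,pose=None):
    d=np.array([(uv[0]-s["cx"])/s["fx"],(uv[1]-s["cy"])/s["fy"],1.])
    if "R" in s:
        R=np.array(s["R"]);return -R.T@s["t"],R.T@d
    T=np.array(s["tool_from_camera"]);p,R=pose
    return p+R@T[:3,3],R@T[:3,:3]@d
def pose():
    o=get_obs();return np.array(o["tool_pos"]),Ro.from_euler('xyz',o["orientation"],degrees=True).as_matrix()
def onz(r,z): return r[0]+r[1]*(z-r[0][2])/r[1][2]
def tri(*rs):
    A=0;b=0
    for c,d in rs:
        d=d/np.linalg.norm(d);P=np.eye(3)-np.outer(d,d);A=A+P;b=b+P@c
    X=np.linalg.solve(A,b)
    return X,[np.linalg.norm((np.eye(3)-np.outer(d,d)/(d@d))@(X-c)) for c,d in rs]
def proj(s,X,pose=None):
    if "R" in s: c=np.array(s["R"])@X+s["t"]
    else:
        p,R=pose;T=np.array(s["tool_from_camera"]);c=T[:3,:3].T@(R.T@(X-p)-T[:3,3])
    return np.array([s["fx"]*c[0]/c[2]+s["cx"],s["fy"]*c[1]/c[2]+s["cy"]])
E
python3 - <<'E'
from h import *
np.set_printoptions(precision=4,suppress=True)
a=snapshot("scene");b=snapshot("side")
print("tip",tri(ray(a,(212.3,225.5)),ray(b,(293,201))))
print("bore",tri(ray(a,(372.3,288)),ray(b,(305,286))))
for uv in [(211.7,259.3),(202.7,271)]: print("rib",onz(ray(a,uv),.027))
for uv in [(360.5,279),(384.5,279),(358,299),(384,301)]: print("topcorner",onz(ray(a,uv),.034))
print("screw",onz(ray(a,(367,315)),.029))
for n,uv in dict(vial=(325,226),weight=(451,278),eraser=(250,330),pink=(288,283)).items(): print(n,onz(ray(a,uv),0))
E
```

```text
tip (array([0.4883, 0.0991, 0.082 ]), [np.float64(0.0011417895535807184), np.float64(0.0011417895535806675)])
bore (array([ 0.5343, -0.2131,  0.0324]), [np.float64(0.0031100768436317554), np.float64(0.0031100768436317615)])
rib [0.4629 0.0859 0.027 ]
rib [0.4265 0.0733 0.027 ]
topcorner [ 0.5484 -0.1824  0.034 ]
topcorner [ 0.5704 -0.2173  0.034 ]
topcorner [ 0.4982 -0.2054  0.034 ]
topcorner [ 0.5162 -0.2433  0.034 ]
screw [ 0.4763 -0.2338  0.029 ]
vial [ 0.7188 -0.0023  0.    ]
weight [ 0.6811 -0.3001  0.    ]
eraser [ 0.3738 -0.0778  0.    ]
pink [ 0.5082 -0.0556  0.    ]
```

```bash
python3 -m handwheel '[[1,-0.5,0.94,0.2,0,0,0],[1,-0.5,0.94,0.2,0,0,0],[1,-0.5,0.94,0.2,0,0,0],[1,-0.5,0.94,0.2,0,0,0],[1,-0.5,0.94,0.2,0,0,0]]'; python3 -m handwheel '[[1,-0.5,0.94,0.2,0,0,0],[1,-0.5,0.94,0.2,0,0,0],[1,-0.46,0.9,0.2,0,0,0],[1,0,0,0,0,0,0],[1,0,0,0,0,0,0]]'
python3 - <<'E'
from h import *
np.set_printoptions(precision=4,suppress=True)
print(get_obs()["joint_pos"],get_obs()["force"])
p=pose();s=snapshot("wrist");cv2.imwrite("pics/w1.png",s["color"][:,:,::-1])
print(p[0],proj(s,np.array([.4883,.0991,.084]),p))
E
```

```text
clock: 0.88
tool_pos: [0.5567, 0.0628, 0.3795]
orientation: [180.0, 0.0, -90.0]
force: [0.6, 0.2, 0.8]
opening: 0.0875
gripper_force: 0.0
clock: 1.5
tool_pos: [0.4883, 0.0991, 0.365]
orientation: [-180.0, 0.0, -90.0]
force: [0.7, 0.1, 0.6]
opening: 0.0875
gripper_force: 0.0
[ 34.1148   5.596  -24.5215   0.0155 -59.8441 -34.0935] [0.6548 0.1491 0.6376]
[0.4883 0.0991 0.365 ] [322.0624 234.5348]
```

View pics/w1.png

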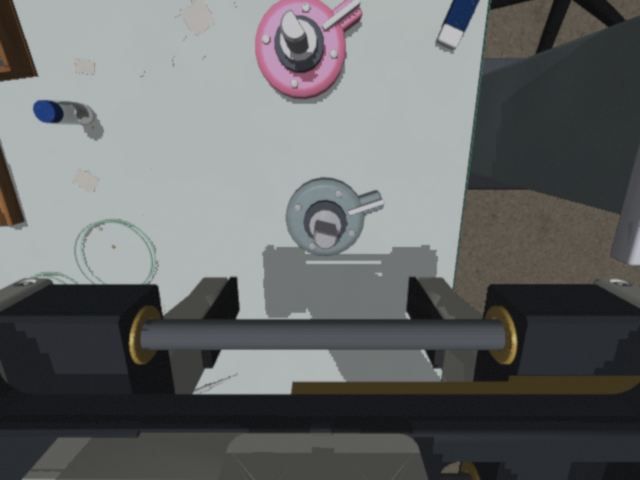

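The grey foot is centred at about (325,215), its tip at about (325,235) and its rib runs right to (383,200). I'll enlarge this to read the flat.

```bash
python3 -c "
import cv2
a=cv2.imread('pics/w1.png')[165:265,275:395]
cv2.imwrite('pics/w1c.png',cv2.resize(a,None,fx=6,fy=6,interpolation=cv2.INTER_CUBIC))"
```

```text
(no output)
```

View pics/w1c.png

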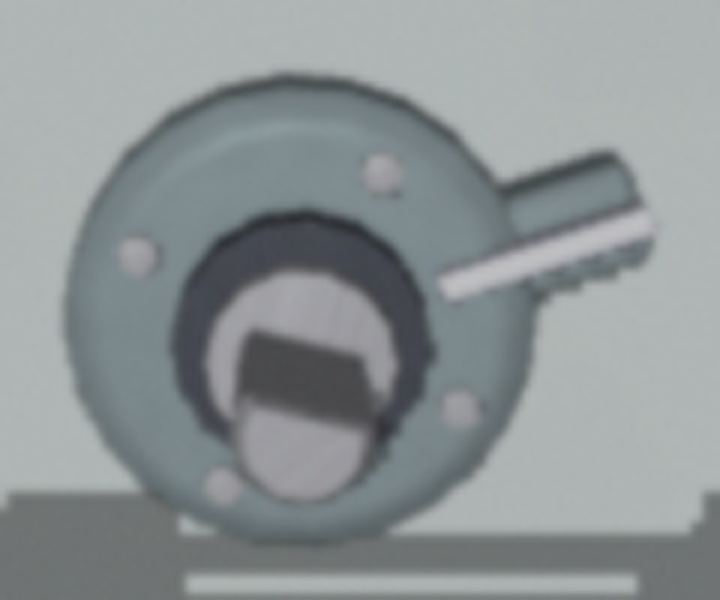

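The flat (dark) faces up in the image, i.e. towards -y and turned slightly. Its top edge runs (243,395) to (378,428) in the crop, and the rib line (447,287) to (645,220).

```bash
python3 - <<'E'
from h import *
np.set_printoptions(precision=4,suppress=True)
p=pose();s=snapshot("wrist");f=lambda u,z:onz(ray(s,(275+(u[0]+.5)/6-.5,165+(u[1]+.5)/6-.5),p),z)
ang=lambda d:np.degrees(np.arctan2(d[1],d[0]))
a,b=f((243,395),.084),f((378,428),.084)
print("edge",a,b,np.linalg.norm(a-b))
n=np.array([(b-a)[1],-(b-a)[0]]);n*= -np.sign(n[1])
print("flat normal heading",ang(n)); 
print("axis from flat",(a+b)[:2]/2-n/np.linalg.norm(n)*.004)
print("shoulder c", (f((205,365),.044)+f((398,365),.044))/2)
a,b=f((255,330),.044),f((365,358),.044);n=np.array([(b-a)[1],-(b-a)[0]]);n*= -np.sign(n[1]);print("bottom edge",ang(n),np.linalg.norm(a-b),(a+b)[:2]/2-n/np.linalg.norm(n)*.004)
a,b=f((447,287),.027),f((645,220),.027)
print("rib",a,b,np.linalg.norm(a-b),ang((b-a)))
E
```

```text
edge [0.4941 0.0955 0.084 ] [0.4757 0.1001 0.084 ] 0.01892918232777558
flat normal heading -104.25800370126085
axis from flat [0.4859 0.1017]
shoulder c [0.4859 0.102  0.044 ]
bottom edge -104.67764522986499 0.017633040284979452 [0.4856 0.1026]
rib [0.4622 0.0935 0.027 ] [0.4306 0.0825 0.027 ] 0.03342476953966657 -160.72957083474537
```

Axis is (0.4858, 0.1018), rib heading -160.7°, flat heading -104.4°, so the spindle stands at about +56°. A square grip needs yaw -14.4, centred 3 mm behind the axis.

```bash
python3 -m handwheel '[[1,-0.22,0.07,0,0,0,0],[1,0,0,0,0,0,-1],[1,0,0,0,0,0,-1],[1,0,0,0,0,0,-1],[1,0,0,0,0,0,-1]]' >/dev/null; python3 -m handwheel '[[1,0,0,0,0,0,-1],[1,0,0,0,0,0,-1],[1,0,0,0,0,0,-1],[1,0,0,0,0,0,-1],[1,0,0,0,0,0,-1]]'>/dev/null
python3 -m handwheel '[[1,0,0,0.3,0,0,-1],[1,0,0,0.3,0,0,-1],[1,0,0,0.4,0,0,-1],[1,0,0,0.5,0,0,-0.6],[1,0,0,0,0,0,0]]'
python3 - <<'E'
from h import *
p=pose();s=snapshot("wrist");cv2.imwrite("pics/w2.png",s["color"][:,:,::-1]);print(get_obs()["joint_pos"])
for z in(.084,.044): print(proj(s,np.array([.4858,.1018,z]),p))
E
```

```text
clock: 3.48
tool_pos: [0.4861, 0.1044, 0.3263]
orientation: [179.9, 0.1, -14.5]
force: [-0.7, 0.1, 0.1]
opening: 0.0875
gripper_force: 0.0
[ 3.48085365e+01  7.72930165e+00 -2.75903585e+01  5.63469861e-03
 -5.47364909e+01  4.06940766e+01]
[326.61825128 249.4218946 ]
[325.92569501 233.20073386]
```

View pics/w2.png

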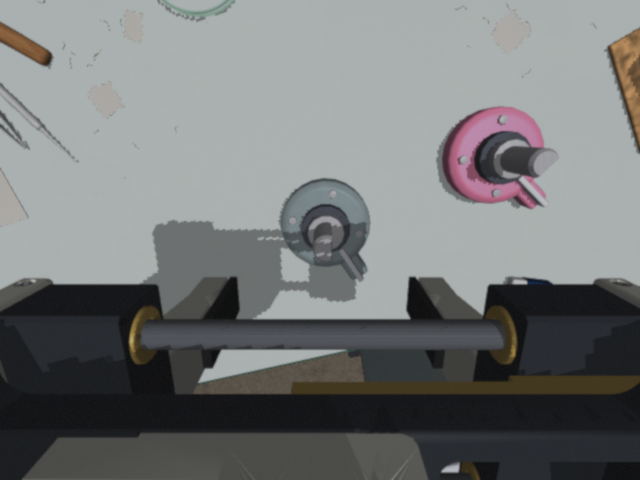

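The tip appears at about (324,250), with prediction (326.6,249), so the placement agrees. Descend and close.

```bash
python3 -m handwheel '[[1,0,0,0.9,0,0,0],[1,0,0,0.9,0,0,0],[1,0,0,0.9,0,0,0],[1,0,0,0.9,0,0,0],[1,0,0,0.37,0,0,0]]'; python3 -m handwheel '[[-1,0,0,0,0,0,0],[-1,0,0,0,0,0,0],[-1,0,0,0,0,0,0],[-1,0,0,0,0,0,0],[-1,0,0,0,0,0,0]]'; python3 -m handwheel '[[-1,0,0,0,0,0,0],[-1,0,0,0,0,0,0]]'
```

```text
clock: 4.15
tool_pos: [0.4863, 0.1045, 0.2274]
orientation: [180.0, 0.0, -14.5]
force: [-0.6, 0.5, 0.1]
opening: 0.0875
gripper_force: 0.0
clock: 4.78
tool_pos: [0.4863, 0.1045, 0.2282]
orientation: [-180.0, -0.0, -14.4]
force: [0.1, 0.2, -0.0]
opening: 0.0435
gripper_force: 0.0
clock: 5.03
tool_pos: [0.4862, 0.1045, 0.2279]
orientation: [180.0, 0.0, -14.4]
force: [0.3, 0.3, -0.2]
opening: 0.0233
gripper_force: 0.0
```

```bash
python3 -m handwheel '[[-1,0,0,0,0,0,0],[-1,0,0,0,0,0,0],[-1,0,0,0,0,0,0],[-1,0,0,0,0,0,0]]';python3 -c "
from h import *
print(get_obs()['moment'])"
```

```text
clock: 5.52
tool_pos: [0.4862, 0.1044, 0.2279]
orientation: [180.0, 0.0, -14.4]
force: [0.4, -2.0, -0.1]
opening: 0.0138
gripper_force: 30.0
[-0.54548694 -0.02751578 -0.00881657]
```

The opening reads 13.8 mm, so the grip is square on the flat. Turn 56.3° clockwise about the spindle axis.

```bash
python3 -m handwheel '[[-1,0.013,0,0,0,0,1],[-1,0.013,0,0,0,0,1],[-1,0.013,0,0,0,0,1],[-1,0.013,0,0,0,0,1],[-1,0.013,0,0,0,0,1]]'; python3 -m handwheel '[[-1,0.013,0,0,0,0,1],[-1,0.013,0,0,0,0,1],[-1,0.013,0,0,0,0,1],[-1,0.013,0,0,0,0,1],[-1,0.005,0,0,0,0,0.38]]';python3 -m handwheel '[[-1,0,0,0,0,0,0],[-1,0,0,0,0,0,0]]';python3 -c "
from h import *
print(get_obs()['moment'])"
```

```text
clock: 6.15
tool_pos: [0.4878, 0.1041, 0.2279]
orientation: [-180.0, 0.0, -44.6]
force: [-0.5, 1.8, -1.9]
opening: 0.0133
gripper_force: 30.0
clock: 6.78
tool_pos: [0.4888, 0.1031, 0.2279]
orientation: [-179.9, 0.0, -70.8]
force: [0.5, 2.3, -2.9]
opening: 0.0135
gripper_force: 30.0
clock: 7.02
tool_pos: [0.4888, 0.1031, 0.2279]
orientation: [-179.9, 0.0, -70.6]
force: [1.0, 4.2, -4.4]
opening: 0.0136
gripper_force: 30.0
[ 1.67409029 -0.46655887 -0.10347995]
```

```bash
python3 -m handwheel '[[1,0,0,0,0,0,0],[1,0,0,0,0,0,0],[1,0,0,0,0,0,0],[1,0,0,-0.2,0,0,0],[1,0,0,-0.8,0,0,0]]'; python3 -m handwheel '[[1,0,0,-0.9,0,0,0],[1,0,0,-0.9,0,0,0],[1,0,0,-0.9,0,0,0],[1,0,0,-0.9,0,0,0],[1,0,0,-0.9,0,0,0]]';python3 -m handwheel '[[1,0,0,0,0,0,0],[1,0,0,0,0,0,0]]'
python3 - <<'E'
from h import *
p=pose();s=snapshot("wrist");cv2.imwrite("pics/w3.png",s["color"][:,:,::-1])
cv2.imwrite('pics/w3c.png',cv2.resize(s["color"][165:265,275:395,::-1],None,fx=6,fy=6,interpolation=cv2.INTER_CUBIC))
np.savez("w3",p=p[0],R=p[1])
E
```

```text
clock: 7.65
tool_pos: [0.4881, 0.1023, 0.2526]
orientation: [179.9, -0.0, -70.7]
force: [-0.2, 0.3, -0.2]
opening: 0.0581
gripper_force: 0.0
clock: 8.28
tool_pos: [0.4883, 0.1024, 0.3666]
orientation: [-180.0, 0.0, -70.7]
force: [0.4, 0.6, -0.3]
opening: 0.0874
gripper_force: 0.0
clock: 8.52
tool_pos: [0.4882, 0.1024, 0.3652]
orientation: [180.0, 0.0, -70.7]
force: [-0.6, 0.2, 0.2]
opening: 0.0878
gripper_force: 0.0
```

View pics/w3c.png

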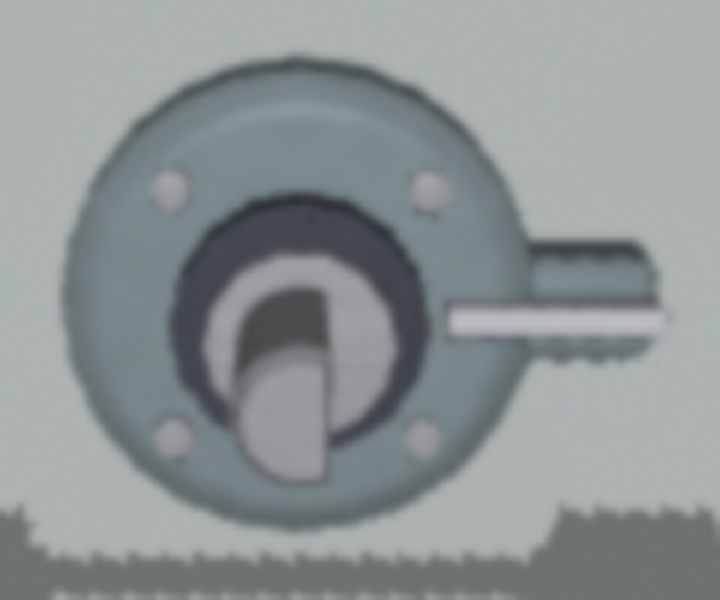

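The picture shows the rib horizontal and the flat's edge vertical (x≈328 at both ends), so the flat squarely faces the rib. Now to the stack.

```bash
python3 -m handwheel '[[1,0.96,0.187,0,0,0,0],[1,0.96,0.187,0,0,0,0],[1,0.96,0.187,0,0,0,0],[1,0.96,0.187,0,0,0,0],[1,0.96,0.187,0,0,0,0]]' >/dev/null; python3 -m handwheel '[[1,0.96,0.187,0,0,0,0],[1,0.96,0.187,0,0,0,0],[1,0.96,0.187,0,0,0,0],[1,0.96,0.187,0,0,0,0],[1,0.96,0.187,0,0,0,0]]'>/dev/null;  python3 -m handwheel '[[1,0.96,0.187,0,0,0,0],[1,0.96,0.187,0,0,0,0],[1,0.96,0.187,0,0,0,0],[1,0,0,0,0,0,1],[1,0,0,0,0,0,1]]'; python3 -m handwheel '[[1,0,0,0.2,0,0,1],[1,0,0,0.2,0,0,1],[1,0,0,0.2,0,0,1],[1,0,0,0.2,0,0,1],[1,0,0,0.2,0,0,1]]' >/dev/null; python3 -m handwheel '[[1,0,0,0.2,0,0,1],[1,0,0,0.2,0,0,1],[1,0,0,0.2,0,0,1],[1,0,0,0.2,0,0,1],[1,0,0,0.2,0,0,1]]' >/dev/null; python3 -m handwheel '[[1,0,0,0,0,0,1],[1,0,0,0,0,0,1],[1,0,0,0,0,0,0.9],[1,0,0,0,0,0,0]]'
python3 - <<'E'
from h import *
np.set_printoptions(precision=4,suppress=True)
z=np.load("w3.npz");q=(z["p"],z["R"])
p=pose();s=snapshot("wrist");cv2.imwrite("pics/w4.png",s["color"][:,:,::-1]);print(p[0],get_obs()["joint_pos"])
np.savez("w4",p=p[0],R=p[1])
f=lambda u,zz:onz(ray(s,(275+(u[0]+.5)/6-.5,165+(u[1]+.5)/6-.5),q),zz)
ang=lambda d:np.degrees(np.arctan2(d[1],d[0]))
print("shoulder",(f((204,345),.044)+f((398,345),.044))/2,(f((300,252),.044)))
a,b=f((448,320),.027),f((662,320),.027);print("rib",a,b,ang(b-a))
a,b=f((328,353),.084),f((328,480),.084);m=(a+b)/2;print("edge",ang(a-b)-90,np.linalg.norm(a-b),m[:2]-.004*np.array([np.cos(np.radians(-160.7)),np.sin(np.radians(-160.7))]))
E
```

```text
clock: 10.45
tool_pos: [0.5341, -0.2124, 0.3641]
orientation: [179.9, 0.0, -82.9]
force: [-0.5, 0.4, 0.4]
opening: 0.0875
gripper_force: 0.0
clock: 12.2
tool_pos: [0.5341, -0.2119, 0.3145]
orientation: [180.0, -0.1, -160.0]
force: [-0.3, -0.1, -1.0]
opening: 0.0874
gripper_force: 0.0
[ 0.5341 -0.2119  0.3145] [ -2.1443  15.5066 -19.1873  -0.005  -55.3847 -67.8176]
shoulder [0.4856 0.1004 0.044 ] [0.4907 0.0866 0.044 ]
rib [0.4628 0.0926 0.027 ] [0.4299 0.081  0.027 ] -160.6524270354102
edge -160.32196895772717 0.01801631726499096 [0.4862 0.1004]
```

View pics/w4.png

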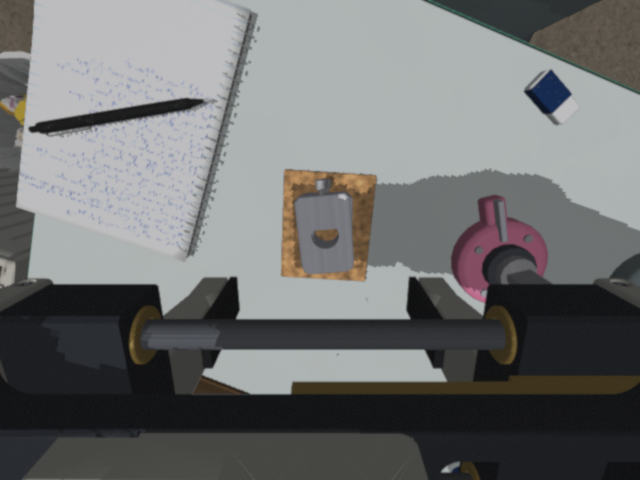

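The stack is seen from above: the plate spans about (297..355, 193..273), the bore is at (325,236), and the screw points up at (323,183). I'll measure the top plate numerically.

```bash
python3 - <<'E'
import cv2,numpy as np
a=cv2.imread("pics/w4.png")
g=cv2.cvtColor(a,cv2.COLOR_BGR2GRAY);h=cv2.cvtColor(a,cv2.COLOR_BGR2HSV)
for y in range(174,284,2):
    print(y,''.join('..' if h[y,x,1]>70 and h[y,x,0]<25 else '%02x'%g[y,x] for x in range(288,368,2)))
E
```

```text
174 ........................................................................6f727b8a
176 ................................................................................
178 ................................................................................
180 ............................67777e725a4c504a....................................
182 ............................7b9ba5855f4d544d....................................
184 ............................799ba3855d4c534b....................................
186 ............................76969f835f4a524c....................................
188 ............................729290785c4f52......................................
190 ..............................636056555653......................................
192 ..............................4f5f58544c4949494b484d4f545350....................
194 ..............4d4a474647464747485b594f4f5053585c617f989d94644e..................
196 ............4e4d4e51545a5d5e6166686d6d6f707174787893b9bcb8976554................
198 ..........636d6e6f73767877737477787878777575767a7b8490acb794716762..........
[... 2874 characters left out ...]
797a6f............6c
268 ................7579797a78787a7977767679787877787877797878787776..............80
270 ................77787a7a787979787776777b7977787777767676767375................85
272 ..................7877797a7879777776767672747776..............................7c
274 ..............................................................................9c
276 ..............................................................................98
278 afafaeacababababa69e9b999b9d9d9a968a..........................................8e
280 b1b0b1b2b1b2b2b2b2b2b2b1b1b2b2b1b1afadadacacabacaba69d9c9791888a8f95........8eaf
282 b1b2b1b1b1b1b2b2b2b2b2b1b1b2b2b2b2b2b2b2b1b2b1b2b1b1b2b2b2b1b1b1b1b1aeaeaeacacb2
```

```bash
cat > plate.py <<'E'
from h import *
np.set_printoptions(precision=4,suppress=True)
z=np.load("w4.npz");p=(z["p"],z["R"]);s=snapshot("wrist")
g=cv2.cvtColor(cv2.imread("pics/w4.png"),cv2.COLOR_BGR2GRAY).astype(float);h=cv2.cvtColor(cv2.imread("pics/w4.png"),cv2.COLOR_BGR2HSV)
m=((g>=0x70)&(h[...,1]<70)).astype(np.uint8);m[:194]=0;m[274:]=0;m[:,:290]=0;m[:,362:]=0
n,l,st,_=cv2.connectedComponentsWithStats(m,connectivity=4);m=(l==1+st[1:,4].argmax()).astype(np.uint8)
cs,hi=cv2.findContours(m,cv2.RETR_CCOMP,cv2.CHAIN_APPROX_NONE)
c=max(cs,key=len)[:,0];w=np.array([onz(ray(s,u,p),.034)[:2] for u in c])
r=cv2.minAreaRect((w*1e3).astype(np.float32));print("rect mm",r)
L=[];Rr=[]
for y in range(206,264): xs=np.flatnonzero(m[y]);L.append((xs[0]-.5,y));Rr.append((xs[-1]+.5,y))
for E in(L,Rr):
    q=np.array([onz(ray(s,u,p),.034)[:2] for u in E]);v=cv2.fitLine(q.astype(np.float32),cv2.DIST_HUBER,0,1e-4,1e-5).ravel();print("edge dir",np.degrees(np.arctan2(v[1],v[0])),v)
hol=[k[:,0] for k,q in zip(cs,hi[0]) if q[3]>=0 and len(k)>30][0]
w=np.array([onz(ray(s,u,p),.034)[:2] for u in hol]).astype(np.float32)*1e3
print("hole",len(hol),cv2.minAreaRect(w),cv2.minEnclosingCircle(w))
E
python3 plate.py
```

```text
rect mm ((532.274169921875, -209.39720153808594), (65.58028411865234, 42.4300651550293), 25.665220260620117)
edge dir 25.230164 [ 0.9046  0.4263  0.539  -0.2296]
edge dir 25.486853 [ 0.9027  0.4303  0.5245 -0.1898]
hole 79 ((534.8820190429688, -208.1660919189453), (18.325916290283203, 24.68718719482422), 25.625045776367188) ((533.1226196289062, -209.0284881591797), 12.36069393157959)
```

The top plate's +x heads 25.4°, its centre is (0.5323,-0.2094), and it measures 65.6×42.4 mm at z=34 mm, which agrees with the text. The bore centre from the D hole gives the same point. Turn the tool by -0.9, shift, descend to fingertips at 26 mm, and grip.

```bash
python3 -m handwheel '[[1,0.03,0.12,0,0,0,0],[1,0,0,0,0,0,-0.9],[1,0,0,0.9,0,0,0],[1,0,0,0.9,0,0,0],[1,0,0,0.9,0,0,0]]'>/dev/null; python3 -m handwheel '[[1,0,0,0.9,0,0,0],[1,0,0,0.5,0,0,0],[1,0,0,0.32,0,0,0],[1,0,0,0,0,0,0]]'; python3 -m handwheel '[[-1,0,0,0,0,0,0],[-1,0,0,0,0,0,0],[-1,0,0,0,0,0,0],[-1,0,0,0,0,0,0],[-1,0,0,0,0,0,0]]';python3 -m handwheel '[[-1,0,0,0,0,0,0],[-1,0,0,0,0,0,0],[-1,0,0,0,0,0,0]]'
```

```text
clock: 13.42
tool_pos: [0.5327, -0.2093, 0.2048]
orientation: [180.0, -0.0, -154.7]
force: [0.4, -0.6, 0.3]
opening: 0.0874
gripper_force: 0.0
clock: 14.05
tool_pos: [0.5327, -0.2094, 0.205]
orientation: [-180.0, 0.0, -154.7]
force: [0.4, 0.1, 1.2]
opening: 0.0434
gripper_force: 30.2
clock: 14.42
tool_pos: [0.5327, -0.2093, 0.205]
orientation: [-180.0, 0.0, -154.7]
force: [-0.7, -0.1, 2.3]
opening: 0.0434
gripper_force: 30.0
```

```bash
python3 -m handwheel '[[-1,0,0,-0.2,0,0,0],[-1,0,0,-0.4,0,0,0],[-1,0,0,-0.8,0,0,0],[-1,0,0,-0.8,0,0,0],[-1,0,0,-0.8,0,0,0]]'; python3 -m handwheel '[[-1,0,0,-0.8,0,0,0],[-1,0,0,-0.4,0,0,0],[-1,0,0,0,0,0,0],[-1,0,0,0,0,0,0]]'
python3 - <<'E'
from h import *
p=pose();s=snapshot("wrist");cv2.imwrite("pics/w5.png",s["color"][:,:,::-1]);np.savez("w5",p=p[0],R=p[1]);print(p[0],get_obs()["orientation"])
a=cv2.imread("pics/w5.png");g=cv2.cvtColor(a,cv2.COLOR_BGR2GRAY);h=cv2.cvtColor(a,cv2.COLOR_BGR2HSV)
print([proj(s,np.array([.5327,-.2094,z]),p) for z in(p[0][2]-.171,.024)])
for y in range(160,400,5):
    print(y,''.join('..' if h[y,x,1]>70 and h[y,x,0]<25 else '%02x'%g[y,x] for x in range(220,430,5)))
E
```

```text
clock: 15.05
tool_pos: [0.5326, -0.2093, 0.2812]
orientation: [-180.0, 0.0, -154.7]
force: [-0.4, -0.1, -1.5]
opening: 0.0434
gripper_force: 30.0
clock: 15.55
tool_pos: [0.5323, -0.2093, 0.3092]
orientation: [180.0, -0.0, -154.7]
force: [0.8, -0.1, -0.9]
opening: 0.0438
gripper_force: 30.0
[ 0.53230612 -0.20926845  0.30920219] [ 1.79952401e+02 -6.42252436e-02 -1.54689958e+02]
[array([319.75695026, 299.80833668]), array([320.81201908, 234.83197663])]
160 c6c6c7c6c7c6c5c6c7c7c6c6c6c6c5c6c6c6c6c6c6c6c6c6c6c6c7c6c7c6c6c6c7c7c6c7c6c6c6c7c6c6
165 c6c7c6c7c6c7c7c6c7c6c6c7c6c5c4c6c6c7c6c7c6c6c6c7c5c7c6c6c7c6c7c6c6c7c6c6c6c6c7c6c7c6
170 c5c7c6c7c6c7c6c6c5c6c7c7c7..........94b9c4c6c6c6c6c7c7c7c7c6c7c7c7c6c6c7c6c6c6c6c7c6
175 c6c6c6c6c6c7c6c6c6c6c6c6c6......................97b1c4c5c6c6c6c6c6c6c6c6c6c6c6c7c7c7
180 c6c6c7c7c7c6c6c7c7c6c7c6c6..............7971................90b1c6c6c6c6c5c6c6c6c6c6
185 c7c7c6c6c6c7c6c7c6c6c7c5c6..............93955b..................c5c5c6c6c6c5c6c7c6c6
190 c7c6c7c6c6c7c6c6c5c5c6c6c6..............958b69..................c5c6c6c6c6c7c7c5ae7f
195 c6c7c6c7c6c6c6c6c6c
[... 2925 characters left out ...]
62342424221229cc6c6c7c6c6c7c6c7c6b2c6c6c6c6c7c6c5c7c5c6ac21224444432916......
365 171813161c4243422121c2c6c6c6c6c6c6c6c5c6c6c6c6c6c6c7c7c6c6c6c5c322214444452213121a12
370 1312161516424242bcc5c5c6c6c6c6c6c5c6c7c7c6c7c5c7c7c6c7c6c6c6c5c5c5bd4344451a14131415
375 1413121511424242c5c6c6c6c6c5c6c6c6c7c5c6c6c6c6c7c7c7c6c6c6c6c6c7c6c6434344171415....
380 1c1c1a191b41414dbabbbbbbbbbbbbbbbbbbbabababbbababababbbbbabbbbbbbbba5643421b1b1c....
385 ....................................................................................
390 ....................................................................................
395 191a181919181a1b1b19191b1a1b191a18181b1a1a19191b1a1c1918171b191a1a1a181a191b1a1d1c1a
```

w5 shows numerically that only the top plate came up: the mid plate's screw is still at (320,185). The held plate is square to the tool. Carry it to 60 mm behind the spindle at the final yaw, so one wrist view holds both the collar and the spindle tip and the camera bias cancels.

```bash
python3 -m handwheel '[[-1,-0.463,0.906,0,0,0,0],[-1,-0.463,0.906,0,0,0,0],[-1,-0.463,0.906,0,0,0,0],[-1,-0.463,0.906,0,0,0,0],[-1,-0.463,0.906,0,0,0,0]]'>/dev/null; python3 -m handwheel '[[-1,-0.463,0.906,0,0,0,0],[-1,-0.463,0.906,0,0,0,0],[-1,-0.463,0.906,0,0,0,0],[-1,-0.463,0.906,0,0,0,0],[-1,-0.463,0.906,0,0,0,0]]'; python3 -m handwheel '[[-1,-0.463,0.906,0,0,0,0],[-1,-0.463,0.906,0,0,0,0],[-1,-0.463,0.906,0,0,0,0],[-1,0,0,0,0,0,0.5],[-1,0,0,0,0,0,0.5]]'; python3 -m handwheel '[[-1,0,0,0,0,0,0],[-1,0,0,0,0,0,0],[-1,0,0,0,0,0,0]]'
python3 - <<'E'
from h import *
p=pose();s=snapshot("wrist");cv2.imwrite("pics/w6.png",s["color"][:,:,::-1]);np.savez("w6",p=p[0],R=p[1]);print(p[0],get_obs()["orientation"])
cv2.imwrite('pics/w6c.png',cv2.resize(s["color"][90:330,230:430,::-1],(500,600),interpolation=cv2.INTER_CUBIC))
E
```

```text
clock: 16.85
tool_pos: [0.5402, 0.0457, 0.3091]
orientation: [180.0, -0.1, -154.7]
force: [0.1, 0.4, -1.1]
opening: 0.0435
gripper_force: 30.0
clock: 17.48
tool_pos: [0.5425, 0.1216, 0.3089]
orientation: [-180.0, -0.1, -160.7]
force: [-0.1, -0.2, -0.2]
opening: 0.0437
gripper_force: 30.0
clock: 17.85
tool_pos: [0.5427, 0.121, 0.3097]
orientation: [-180.0, -0.0, -160.7]
force: [0.9, 0.0, -0.3]
opening: 0.0434
gripper_force: 30.0
[0.54271555 0.12103003 0.3097319 ] [-1.79999238e+02 -9.86407933e-03 -1.60664760e+02]
```

View pics/w6c.png

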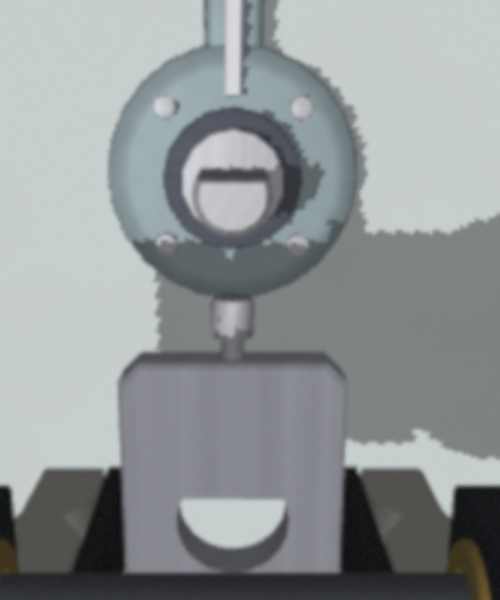

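One view holds everything: the rib, spindle, screw and bore are all at crop x≈233, so they line up laterally. The spindle's flat edge is at y≈181 and its arc bottom at y≈235. The bore's flat rim is at y≈498 and the plate's front top edge at y≈362.

```bash
python3 - <<'E'
from h import *
np.set_printoptions(precision=4,suppress=True)
z=np.load("w6.npz");s=snapshot("wrist");T=np.array(s["tool_from_camera"])
def f(x,y,zt):
    uv=(230+(x+.5)/2.5-.5,90+(y+.5)/2.5-.5);c,d=ray(s,uv,(np.zeros(3),np.eye(3)));return (c+d*(zt-c[2])/d[2])[:2]*1e3
h=z["p"][2]
print("bore flat",f(180,498,.171),f(287,498,.171),"-> bore x",f(233,498,.171)[0]-5.2)
print("plate front",f(122,375,.171),f(345,375,.171),f(233,362,.171)[0]-33, "front bottom",f(233,352,.181)[0]-33)
print("plate rear edges y",f(125,560,.171),f(344,560,.171)); print("screw",f(233,297,.172)[0]-45)
print("spindle edge",f(195,181,h-.084),f(270,181,h-.084),"arc",f(232,235,h-.084),"base edge",f(233,170,h-.044))
print("shoulder L R",f(181,180,h-.044),f(285,180,h-.044),"front",f(233,128,h-.044)[0]-15)
print("boss",f(163,178,h-.034),f(301,178,h-.034),f(233,108,h-.034)[0]-21,f(233,248,h-.034)[0]+21)
print("foot front/back", f(233,44,h-.022)[0]-40,f(233,297,h-.022)[0]+40,f(108,170,h-.022),f(357,170,h-.022))
print("rib",f(233,95,h-.027)[0]-24,f(225,90,h-.027),f(242,90,h-.027),f(225,5,h-.027),f(242,5,h-.027))
g=cv2.cvtColor(cv2.imread("pics/w6.png"),cv2.COLOR_BGR2GRAY)
for x in(318,322,326): print(x,"rows138..190",g[138:190,x].tolist(),"rows228..240",g[228:240,x].tolist(),"rows284..294",g[284:294,x].tolist())
E
```

```text
bore flat [ 5.669  -9.4006] [ 5.6878 11.9044] -> bore x 0.4783536424109682
plate front [ 31.3412 -19.9827] [31.3751 22.4281] 0.9382612189246373 front bottom 0.050456893954311965
plate rear edges y [ -8.2226 -20.8615] [-8.1811 23.8009]
screw 1.2663813918534643
spindle edge [63.2234 -8.0574] [63.2357 10.0608] arc [50.2153  0.8885] base edge [63.2108  1.1394]
shoulder L R [ 60.3887 -13.8459] [60.409 16.129] front 59.81564129183354
boss [ 60.2047 -19.8334] [60.2326 21.525 ] 59.264756489314934 60.19501009663554
foot front/back 58.65700528351226 61.26515936602448 [ 61.7483 -37.9598] [61.8006 39.9411]
rib 60.0098619738292 [85.4304 -1.2653] [85.4335  3.8164] [108.9056  -1.2216] [108.9084   3.7213]
318 rows138..190 [89, 90, 88, 91, 126, 179, 201, 204, 204, 204, 205, 204, 203, 204, 203, 203, 203, 202, 186, 139, 89, 69, 70, 78, 116, 166, 190, 196, 195, 196, 196, 198, 198, 198, 197, 196, 195, 195, 194, 194, 194, 193, 184, 158, 123, 109, 95, 88, 87, 84, 87, 99] rows228..240 [106, 104, 95, 83, 79, 80, 85, 101, 116, 126, 135, 137] rows284..294 [138, 137, 138, 138, 145, 168, 196, 203, 203, 203]
322 rows138..190 [87, 88, 92, 119, 169, 193, 197, 198, 196, 197, 197, 197, 196, 197, 197, 196, 195, 185, 159, 121, 83, 70, 71, 84, 121, 168, 191, 196, 197, 195, 195, 195, 194, 194, 193, 192, 193, 194, 195, 196, 196, 195, 193, 180, 143, 110, 99, 92, 86, 87, 90, 116] rows228..240 [111, 111, 111, 111, 111, 106, 96, 102, 115, 125, 134, 137] rows284..294 [137, 136, 137, 137, 145, 168, 196, 203, 204, 203]
326 rows138..190 [87, 86, 82, 83, 130, 177, 192, 192, 193, 193, 192, 193, 193, 193, 193, 192, 193, 190, 174, 127, 82, 69, 71, 81, 117, 165, 189, 193, 192, 193, 193, 193, 193, 195, 195, 196, 194, 193, 192, 192, 192, 190, 186, 169, 131, 109, 95, 88, 86, 82, 76, 87] rows228..240 [95, 95, 93, 91, 90, 88, 89, 102, 117, 126, 135, 137] rows284..294 [135, 136, 135, 136, 144, 166, 196, 203, 204, 204]
```

Relative shift needed is +59.1 mm in tool x and -0.2 mm in y, with no rotation.

```bash
python3 -m handwheel '[[-1,0.8,0,0,0,0,0],[-1,0.8,0,0,0,0,0],[-1,0.56,0,0,0,0,0],[-1,0.204,-0.008,0,0,0,0],[-1,0,0,0,0,0,0]]'; python3 -m handwheel '[[-1,0,0,0.6,0,0,0],[-1,0,0,0.6,0,0,0],[-1,0,0,0.3,0,0,0],[-1,0,0,0,0,0,0],[-1,0,0,0,0,0,0]]'; python3 -m handwheel '[[-1,0,0,0.1,0,0,0],[-1,0,0,0.1,0,0,0],[-1,0,0,0.1,0,0,0],[-1,0,0,0,0,0,0]]'
```

```text
clock: 18.58
tool_pos: [0.4871, 0.1015, 0.3102]
orientation: [180.0, 0.0, -160.7]
force: [0.4, -0.1, -1.6]
opening: 0.0435
gripper_force: 30.0
clock: 19.2
tool_pos: [0.4873, 0.1015, 0.2725]
orientation: [-180.0, 0.0, -160.7]
force: [0.0, 0.6, -0.6]
opening: 0.0434
gripper_force: 30.0
clock: 19.7
tool_pos: [0.4869, 0.1014, 0.2647]
orientation: [-180.0, -0.0, -160.7]
force: [0.8, -0.4, -0.2]
opening: 0.0431
gripper_force: 30.0
```

```bash
python3 -m handwheel '[[-1,0,0,0.08,0,0,0],[-1,0,0,0.08,0,0,0],[-1,0,0,0,0,0,0]]'; python3 -c "
from h import *
print(get_obs()['force'],get_obs()['moment'])"
```

```text
clock: 20.08
tool_pos: [0.487, 0.1014, 0.2607]
orientation: [-180.0, -0.0, -160.7]
force: [-0.1, -0.5, -0.9]
opening: 0.0437
gripper_force: 30.0
[-0.07970952 -0.53586531 -0.88263524] [-0.06960583 -0.0855026  -0.04856591]
```

Bottom is about 80 mm with no contact force. Continue.

```bash
python3 -m handwheel '[[-1,0,0,0.08,0,0,0],[-1,0,0,0.08,0,0,0],[-1,0,0,0.08,0,0,0],[-1,0,0,0,0,0,0]]'; python3 -m handwheel '[[-1,0,0,0.1,0,0,0],[-1,0,0,0.1,0,0,0],[-1,0,0,0,0,0,0]]';python3 -c "
from h import *
print(get_obs()['force'],get_obs()['moment'])"
```

```text
clock: 20.58
tool_pos: [0.487, 0.1014, 0.2547]
orientation: [-180.0, -0.0, -160.7]
force: [0.4, 0.4, -2.0]
opening: 0.0434
gripper_force: 30.0
clock: 20.95
tool_pos: [0.4869, 0.1014, 0.2497]
orientation: [-180.0, -0.0, -160.7]
force: [-0.5, 0.5, -1.5]
opening: 0.0432
gripper_force: 30.0
[-0.51337075  0.52643516 -1.47533718] [-0.00777008 -0.10945299 -0.05674819]
```

```bash
python3 -m handwheel '[[-1,0,0,0.1,0,0,0],[-1,0,0,0.1,0,0,0],[-1,0,0,0.1,0,0,0],[-1,0,0,0.1,0,0,0],[-1,0,0,0,0,0,0]]'; python3 -m handwheel '[[-1,0,0,0,0,0,0],[-1,0,0,0,0,0,0]]'
python3 - <<'E'
from h import *
o=get_obs();print(o['force'],o['moment'],o['orientation'],o['tool_pos'])
p=pose();s=snapshot("wrist");cv2.imwrite("pics/w7.png",s["color"][:,:,::-1])
g=cv2.cvtColor(cv2.imread("pics/w7.png"),cv2.COLOR_BGR2GRAY)
for y in range(190,320,4): print(y,''.join('%02x'%v for v in g[y,270:376:3]))
a=cv2.imread("pics/scene0.png");b=snapshot("scene")["color"][:,:,::-1];cv2.imwrite("pics/s9.png",b)
d=cv2.absdiff(a,b).max(2)
for n,(u,v) in dict(vial=(325,215),weight=(451,273),eraser=(250,327),pink=(288,280)).items(): print(n,d[v-14:v+14,u-14:u+14].mean())
E
```

```text
clock: 21.58
tool_pos: [0.4869, 0.1014, 0.2397]
orientation: [-180.0, -0.0, -160.7]
force: [-0.4, -0.4, -0.7]
opening: 0.0431
gripper_force: 30.0
clock: 21.82
tool_pos: [0.487, 0.1014, 0.24]
orientation: [180.0, 0.0, -160.7]
force: [-0.5, -0.4, -0.6]
opening: 0.0435
gripper_force: 30.0
[-0.50066545 -0.43896186 -0.61389163] [-0.06662511 -0.13094893 -0.00555232] [ 1.79997308e+02  1.10851569e-02 -1.60679373e+02] [0.48704544 0.10144134 0.23999445]
190 c8c8c8c8c8c8c8c9c8c8c8c8c88d95a39cd4d59876926f7a86c682817f7fbac8c7c7c7c7
194 c7c8c6c8c8c7c8c7c8c9c8c8c88796a29ad3d5955f876e7a8080807f7f85c7c7c7c8c7c6
198 80918f809199808daec3c499926e95a19dd4d58e6b906c64797f80807f7f9098808ca681
202 80807f8080807f7f787b433a4b527e9185d3d588698266453b3e57797f7f7f7f7f7e807f
206 7f8080807f8076473c434b52575758585ebfba6c5a585756534c413a3f727f80807e7f80
210 7f8080807d4c3f4f555858585a5b5b64777c75705b5c5b5a595656534d3f4a7c807f7f7f
214 807f7f713b4c825c5b5b5b5d6063637597b8988f606260615e5b5a5858554b3a5f7f7f7f
218 7f80704653595a5b5e60616163626278a1b6a88a5f636262605f5f5d5957575247667f7f
222 7f704a56585a5d626261626261636265
[... 1284 characters left out ...]
7848686878687867150504f4f515056555454545668888684848689866b131715
294 151411588486878686867e3e4442434443424343434345433d7c8785848688855f121119
298 1614134e848686868786734043444343424343434342434341688684848788855a101614
302 1614144a8486878686867c44434344444344444443434544437a85848487878551131317
306 1212114084858786868686564d4c4c4c4a4c4c4c4c4b4c4b548386848487888448111414
310 1213133b84868786878684556d737271717473727172726f558186848487888544131314
314 1511143b8384878686858557717272727373717172727170568485858587878440131614
318 1816174373777877777577626164656665656465666563635a7876757578777443181518
vial 5.088010204081633
weight 5.010204081632653
eraser 5.021683673469388
pink 4.446428571428571
```

The wrist image shows the spindle through the bore with no contact force, and the screw and rib share column ~325. The plate stands at about 59–69 mm and the bystanders haven't moved. Handing in.

```bash
python3 -c "
from plant import *
print(close_job())"
```

```text
the job is handed in; nothing more can be done
None
```

The job is handed in at about 22 s: the flat was turned to face the rib, and I am holding only the top collar level on the spindle, underside about 59 mm up, its screw over the rib and touching nothing I could feel; the other two collars stayed in the stack, and the vial, weight and eraser show no change in the scene image.

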